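# Make up the grill caddy and the fish caddy for supper

## Robot

A 6-joint arm with a two-finger parallel gripper is mounted at the origin on a cart in front of the work surface, level with it; the furniture and walls round the work are solid. World frame = base frame: x ahead of the robot, y to its left, z up, the work surface at z = 0. Lengths are in mm, angles in rad, forces in N, time in s.
With the tool pointing down it reaches from about 350 to 875 mm from the base axis. Payload 4.2 kg.
Tool frame: the origin (TCP) lies midway between the tips of the shut fingers; the grasp point (between the pads) lies 19 mm behind it (arm.hold_point_z is the distance from the TCP to the grasp point, in mm); z points along the fingers, y is the line along which they close (so a half turn about z gives the same grasp; the last joint's range is limited). The gripper opens to 85 mm and grips with 20 to 120 N. Pads are 22 mm wide; open, the fingers measure 114 mm over their backs; the gripper's body (76 mm by 85 mm) begins 54 mm behind the grasp point. The pads swing forward as they close: fully open they stand 13 mm farther back than shut.
Start: joints at [-1.026, 0.385, 0.008, 0, -1.194, -0.259], TCP at [176.219, -599.622, 231.312] pointing down, gripper open.
Joint ranges: [-3.14, 3.14], [-1.21, 2.06], [-1.07, 1.41], [-3.16, 2.05], [-2.99, -0.16], [-3.1, 3.1]. Speed limits (rad/s): [2.79, 2.79, 3.14, 3.14, 3.14, 3.14].

## Interface

Orientations are given as a unit quaternion [x, y, z, w].
In Python, from bench import arm, vision gives the robot as it stands. The module is installed in compiled form; this text tells all that it offers.
- The arm moves only by the tool servo_tool, never from a script. Its argument "plan" is a list of rows, each a list of 7 numbers: the shift along the world's x, y, z each as a share of 300 mm, from -1 to 1, then the turn, a rotation vector about the world's x, y, z each as a share of 2 rad, from -1 to 1, then the opening, from 0 (shut) to 1 (fully open). A call has 1 to 20 rows; each row shifts and turns the commanded pose from where the row before left it; what a row does not reach is not made up. A row lasts 1/8 s, in which the tool goes at most 62.5 mm and 10.7 degrees, less where a joint would pass 70% of its speed; a pose out of reach is approached as far as the arm can. A call with a number of a shift or a turn outside -1 to 1 is refused whole. A call with a gripper value outside its range is refused whole. The fingers move at their own pace and stop on an object; the grip force is fixed at half the most. Time passes only in rows, so rows that do not move let the fingers close. It gives the time, the measured TCP pose, the force, the opening and the grip force at its end, in the units of the state.
- arm.read_state(): the state, without advancing time (a new reading comes with each control period).
- vision.get_image(name): name is "side" or "top"; returns a dict with "image" (384x512x3 uint8, red, green, blue), "z_map" (384x512 float32, mm along the optical axis (not along the pixel's ray), 0 where there is no reading), "K" (3x3 intrinsics, pixels), "world_to_cam" (4x4, takes a point from world to camera coordinates). Camera axes: x right, y down, z forward; pixel columns grow to the right and rows downward; lengths in mm; the calibration is good to about 2 mm. A picture is of the moment at which its call begins.
- arm.job_done(): hands the job in; it is judged then, once.
The state is a dict: "clock": time; "joints": joint angles; "joint_vel": joint speeds; "joint_efforts": joint torques, N m; "position": TCP position; "ee_rot": TCP orientation; "contact_force": force on the tool from outside, world axes, zero at the start; "wrist_torque": the same for the moment, N m; "gripper_width": finger opening in mm; "grasp_force": force on a finger pad.
Only numpy, scipy, OpenCV 4.12 (cv2) and the standard library are available. Lean on these libraries where they do the work, as an engineer would, in place of code of your own. Each camera call takes 0.05 s, during which the arm holds its last target. There are 200 camera calls.

## Task

Make up the two supper caddies from the things between them. The dark caddy is for the grill and gets the dark pepper mill and the red spice jar; the pale caddy is for the fish and gets the light mill, the green spice jar and the lemon. Stand each mill upright in its caddy's large bay and each jar upright in the small bay next to it, lay the lemon in the low tray at the pale caddy's end, and leave the yellow spice jar, the fruit tin and the lidded jar standing where they are.

Things in the scene. Friction and masses are not known exactly. Their poses are not given: they have to be found in the camera images.
- dark_caddy: Dark wooden caddy with brass end pulls, fixed, 149 (x) x 86 (y) mm, walls 6 mm thick and 40 mm high, floor 6 mm up. Large mill bay 74 x 74 mm inside, centre x = -31.5 mm; small jar bay 57 (x) x 74 mm, centre x = +40 mm; both at y = 0. Origin: centre of underside; x away from the robot (turned up to 0.3 rad), y left, z up. Left or right of the loose things.
- pale_caddy: Pale caddy on the other side, made alike, fixed, 247 (x) x 86 (y) mm, floor 6 mm up. In a row at y = 0: large mill bay 74 x 74 mm inside, centre x = -80.5 mm, and small jar bay 57 x 74 mm, centre x = -9, walls 40 mm high; low lemon tray 92 x 74 mm, centre x = +71.5, walls 16 mm high. Origin: centre of underside; x away from the robot (turned up to 0.3 rad), z up.
- dark_mill: Tall dark brown wooden pepper mill, 170 mm high, about 180 g. Round, 58 mm across at the foot, narrower in the waist. Origin at the centre of the underside, z up (upright). Its round head, 49 mm across, spans heights 123 to 159 mm above the foot (fixed to the body; good to grip); a 12 mm knob tops it.
- light_mill: Shorter light wooden mill, 140 mm high, about 180 g. Round, 58 mm across at the foot, narrower in the waist. Origin at the centre of the underside, z up (upright). Its round head, 48 mm across, spans heights 102 to 129 mm above the foot (fixed to the body; good to grip); a 12 mm knob tops it.
- red_jar: Rust-red spice jar: round glass body 41 mm across and 78 mm high, with a 35 mm wide wooden stopper above it bearing a round label of the same colour, 96 mm high in all, about 110 g. Origin at the centre of the underside, z up (upright).
- green_jar: Green spice jar: round glass body 41 mm across and 78 mm high, with a 35 mm wide wooden stopper above it bearing a round label of the same colour, 96 mm high in all, about 110 g. Origin at the centre of the underside, z up (upright).
- yellow_jar: Ochre-yellow spice jar: round glass body 41 mm across and 78 mm high, with a 35 mm wide wooden stopper above it bearing a round label of the same colour, 96 mm high in all, about 110 g. Origin at the centre of the underside, z up (upright). Not wanted in either caddy; it stays where it stands, just behind the other loose things.
- lemon_centre (a point): Centre of the yellow lemon lying on the worktop among the jars and mills, 71 mm long (this frame's x), 53 mm wide (its y), 51 mm high, about 85 g; at the start x and y are level, z is up and this point is 25.5 mm above the worktop.
- tin: Fruit tin with a picture label, 75 mm across, 58 mm high, standing outside the left-hand caddy; a bystander. Origin at the centre of its underside, z up.
- lidded_jar: Glass jar with a paper label and a grey lid, 66 x 72 mm, 102 mm high, standing outside the right-hand caddy; a bystander. Origin at the centre of its underside, z up.
Not all that is in view belongs to the job. What is shaped like the green_jar but blue is not meant.

How it is judged (in metres and radians):
At the end, for the whole second after the job is handed in: Jars in the small bays, mills in the large bays of their own caddies: upright within 0.08 rad, on the floor, within 10 mm of the bay's centre (jars 18 mm across the caddy). Lemon lies in the low tray, centre within 22 mm each way. Yellow jar, tin, lidded jar upright. All at rest (x of red_jar in the frame of dark_caddy between 0.03 and 0.05 m and y of red_jar in the frame of dark_caddy between -0.018 and 0.018 m and z of red_jar in the frame of dark_caddy between 0.003 and 0.01 m and angle between each of red_jar, dark_mill, green_jar, light_mill's own z axis and vertical below 0.08 rad and linear speed of each of red_jar, dark_mill, green_jar, light_mill below 0.02 m/s and x of dark_mill in the frame of dark_caddy between -0.0415 and -0.0215 m and y of dark_mill in the frame of dark_caddy between -0.01 and 0.01 m and z of dark_mill in the frame of dark_caddy between 0.003 and 0.01 m and x of green_jar in the frame of pale_caddy between -0.019 and 0.001 m and y of green_jar in the frame of pale_caddy between -0.018 and 0.018 m and z of green_jar in the frame of pale_caddy between 0.003 and 0.01 m and x of light_mill in the frame of pale_caddy between -0.0905 and -0.0705 m and y of light_mill in the frame of pale_caddy between -0.01 and 0.01 m and z of light_mill in the frame of pale_caddy between 0.003 and 0.01 m and x of lemon_centre in the frame of pale_caddy between 0.0495 and 0.0935 m and y of lemon_centre in the frame of pale_caddy between -0.022 and 0.022 m and z of lemon_centre in the frame of pale_caddy between 0.022 and 0.04 m and angle between each of yellow_jar, tin, lidded_jar's own z axis and vertical below 0.1 rad); the robot touches nothing.
It fails at once if the yellow jar is moved more than 20 mm (distance of yellow_jar from where it was at the start of the episode above 0.02 m).
It fails at once if the tin is moved more than 20 mm (distance of tin from where it was at the start of the episode above 0.02 m).
It fails at once if the lidded jar is moved more than 20 mm (distance of lidded_jar from where it was at the start of the episode above 0.02 m).
It also fails if it takes over 136 s, if anything falls off the work surface, if the arm or the gripper's body presses on something with over 40 N, if the wrist force passes 120 N, or if a joint passes its speed limit or range.

## Working session

There is one attempt and no reset: what is moved stays moved. The work goes in short steps, Python scripts to look and compute and a tool call to move; the robot and the scene stay as the last step left them, time stands still between calls to the robot, and variables do not carry over. Pictures are saved under pics/ and viewed, at most 14 in all, crops included, and the job is handed in when it is done.

Besides the shell and the picture viewer there is one more tool, called after "Request:" as a command line: name --pt "numbers of a row" for each row, then --argument value for the rest. servo_tool: Moves the arm, as the interface text tells. Its arguments: {"type":"object","properties":{"plan":{"type":"array"}},"required":["plan"]}

```bash
mkdir -p pics; cat > h.py <<'E'
import numpy as np, cv2
from bench import arm, vision
def cloud(d):
    z=d["z_map"];K=d["K"];v,u=np.mgrid[:z.shape[0],:z.shape[1]]
    p=np.stack([(u-K[0,2])/K[0,0]*z,(v-K[1,2])/K[1,1]*z,z],-1)
    T=np.linalg.inv(d["world_to_cam"]); w=p@T[:3,:3].T+T[:3,3]; w[z<=0]=np.nan; return w
def save(d,n): cv2.imwrite(f"pics/{n}.png",cv2.cvtColor(d["image"],cv2.COLOR_RGB2BGR))
E
python3 - <<'E'
from h import *
for n in("top","side"):
    d=vision.get_image(n);save(d,n+"0");np.save(n+"0",d,allow_pickle=True)
    print(n,d["K"][0,0],np.linalg.inv(d["world_to_cam"]).round(3).tolist())
print(arm.read_state(),arm.hold_point_z)
E
```

```text
top 498.58217912322345 [[-0.021, -0.992, 0.125, 250.157], [-1.0, 0.021, 0.003, -16.378], [-0.006, -0.125, -0.992, 1791.952], [0.0, 0.0, 0.0, 1.0]]
side 348.79312501786717 [[-0.88, -0.205, 0.429, -119.367], [-0.475, 0.424, -0.771, 1046.239], [-0.024, -0.882, -0.47, 696.978], [0.0, 0.0, 0.0, 1.0]]
{'clock': 0.1, 'joints': array([-1.02642332e+00,  3.85482137e-01,  6.76245050e-03, -4.46051665e-04,
       -1.19398646e+00, -2.58593389e-01]), 'joint_vel': array([-0.00027694, -0.00176454,  0.00448005,  0.0035954 ,  0.00016914,
        0.00101495]), 'joint_efforts': array([ 2.44012972e-04, -3.93318844e+01,  1.88928884e+01,  4.19790789e+00,
       -2.61798399e-03,  1.05626910e-05]), 'position': array([ 176.06082581, -599.14850492,  230.32781398]), 'ee_rot': array([-1.42322572e-01,  9.89819848e-01,  9.59987657e-04, -1.82347054e-04]), 'contact_force': array([ 0.77959981, -0.50381632, -0.69505776]), 'wrist_torque': array([-0.02604535,  0.01344729, -0.00280162]), 'grasp_force': 0.0, 'gripper_width': 85.70207659570295} 18.700000000000003
```

View pics/top0.png

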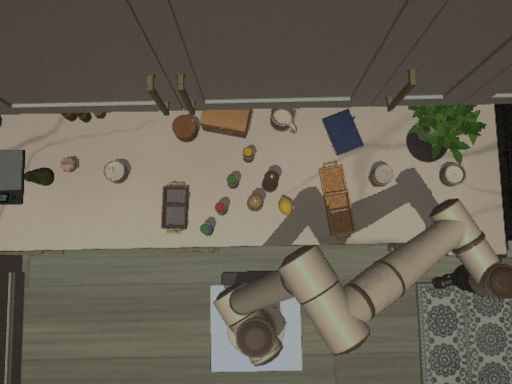

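View pics/side0.png

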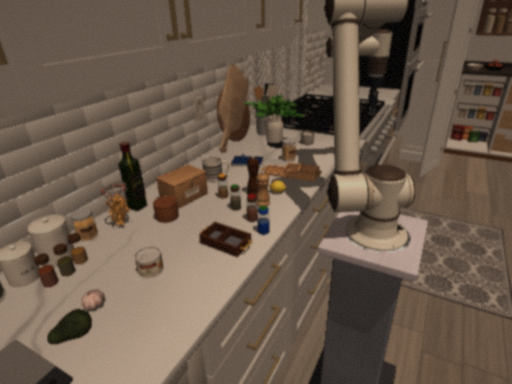

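```bash
python3 - <<'E'
from h import *
d=np.load("top0.npy",allow_pickle=True).item();w=cloud(d)
c=d["image"][95:255,90:400];c=cv2.convertScaleAbs(c,alpha=1.8)
cv2.imwrite("pics/crop1.png",cv2.cvtColor(cv2.resize(c,None,fx=2.58,fy=2.58,interpolation=cv2.INTER_CUBIC),cv2.COLOR_RGB2BGR))
# tall blobs
m=((w[...,2]>12)&(w[...,0]>200)&(w[...,2]<250)).astype(np.uint8)
m[:,:90]=0;m[:,400:]=0;m[:112]=0
n,l,s,ce=cv2.connectedComponentsWithStats(m)
for i in range(1,n):
    if s[i,4]<20: continue
    p=w[l==i]; zt=np.percentile(p[:,2],97); t=p[p[:,2]>zt-12]
    print(ce[i].round(),s[i,4],"zmax",round(zt),"topmean",np.nanmean(t,0).round(1),"min",np.nanmin(p,0).round(),"max",np.nanmax(p,0).round())
print(np.nanmedian(w[225:240,230:260].reshape(-1,3),0))
E
```

```text
[ 99. 115.] 52 zmax 52 topmean [767.1 553.7  45.5] min [760. 538.  12.] max [777. 572.  55.]
[225. 122.] 1040 zmax 111 topmean [718.4  89.  104.9] min [676.   7.  13.] max [759. 181. 120.]
[284. 123.] 254 zmax 91 topmean [ 711.6 -114.3   86. ] min [ 679. -159.   12.] max [769. -67.  95.]
[346. 133.] 382 zmax 27 topmean [ 684.8 -340.2   18.8] min [ 628. -404.   12.] max [ 764. -287.   31.]
[184. 128.] 537 zmax 76 topmean [708.  240.4  69.1] min [665. 197.  12.] max [751. 282.  81.]
[332. 125.] 65 zmax 22 topmean [ 715.6 -294.    15.7] min [ 691. -327.   12.] max [ 745. -262.   24.]
[248. 154.] 145 zmax 102 topmean [604.4  15.5  96.3] min [584.  -4.  13.] max [624.  35. 107.]
[115. 172.] 421 zmax 62 topmean [556.  489.9  55.4] min [518. 450.  12.] max [592. 529.  68.]
[381. 176.] 413 zmax 107 topmean [ 517.1 -449.1  101.1] min [ 484. -499.   12.] max [ 548. -414.  112.]
[270. 181.] 269 zmax 167 topmean [505.9 -63.1 159.7] min [477. -87.  12.] max [529. -34. 172.]
[232. 181.] 134 zmax 102 topmean [509.8  72.6  96.4] min [491.  53.  13.] max [528.  92. 110.]
[174. 207.] 421 zmax 47 topmean [425.7 280.7  40. ] min [336. 233.  12.] max [514. 325.  51.]
[339. 213.] 433 zmax 46 topmean [ 391.8 -304.3   39.8] min [ 300. -356.   12.] max [ 490. -248.   54.]
[254. 202.] 220 zmax 137 topmean [431.7  -7.3 130.4] min [406. -33.  13.] max [456.  21. 143.]
[285. 206.] 212 zmax 56 topmean [ 421.6 -114.7   49.7] min [ 389. -139.   12.] max [459. -89.  59.]
[220. 208.] 132 zmax 103 topmean [414.5 113.6  96. ] min [395.  94.  13.] max [434. 135. 104.]
[206. 229.] 132 zmax 102 topmean [342.9 165.9  96. ] min [323. 146.  12.] max [367. 187. 104.]
[ 3.32945955e+02  3.39259324e+01 -3.01395059e-01]
```

View pics/crop1.png

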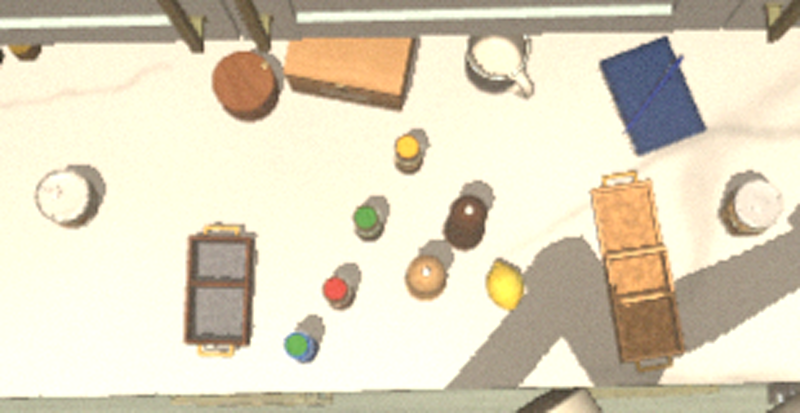

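```bash
python3 - <<'E'
from h import *
d=np.load("top0.npy",allow_pickle=True).item();w=cloud(d);hsv=cv2.cvtColor(d["image"],cv2.COLOR_RGB2HSV)
def plane(uv,z):
    K=d["K"];T=np.linalg.inv(d["world_to_cam"]);r=np.c_[(uv-K[:2,2])/[K[0,0],K[1,1]],np.ones(len(uv))]@T[:3,:3].T
    return (T[:3,3]+r*((z-T[2,3])/r[:,2])[:,None])[:,:2]
def rect(P,n):
    (c,s,a)=cv2.minAreaRect(P.astype(np.float32)); print(n,np.round(c,1),np.round(s,1),round(a,1))
# depth-based rim
for n,(u0,u1,v0,v1) in dict(dark=(155,195,180,238),pale=(315,358,158,240)).items():
    p=w[v0:v1,u0:u1].reshape(-1,3)
    for lo in (20,28): q=p[(p[:,2]>lo)&(p[:,2]<60)][:,:2]; rect(q,n+str(lo)+" depth rim %d"%len(q))
# colour footprint; tabletop is bright & unsaturated
S=hsv[...,1].astype(int);V=hsv[...,2].astype(int)
print("table HSV",hsv[150,210],hsv[200,300],"dark",hsv[205,165],"tray",hsv[178,333],hsv[200,338],hsv[220,340],"shadow",hsv[195,315])
for n,(u0,u1,v0,v1),m in (("dark",(155,195,175,240),V<90),("pale",(312,360,155,242),S>85)):
    mm=np.zeros(m.shape,np.uint8);mm[v0:v1,u0:u1]=m[v0:v1,u0:u1]
    mm=cv2.morphologyEx(mm,cv2.MORPH_CLOSE,np.ones((5,5)));
    mm=cv2.morphologyEx(mm,cv2.MORPH_OPEN,np.ones((17,17),np.uint8))if 0 else mm
    c=max(cv2.findContours(mm,0,2)[0],key=cv2.contourArea)
    v,u=np.nonzero(cv2.drawContours(mm*0,[c],-1,1,-1))
    P=plane(np.c_[u,v].astype(float),30); rect(P,n+" colour z30 %d"%len(u)); 
    C,e,_=cv2.PCACompute2(P.astype(np.float32),None)[:3][0],cv2.PCACompute2(P.astype(np.float32),None)[1],0
    print("  pca",C.round(1),e[0].round(3),"yaw",np.arctan(e[0,1]/e[0,0]).round(3))
# lemon
m=((hsv[...,0]>20)&(hsv[...,0]<34)&(S>150)).astype(np.uint8);m[:190]=0;m[225:]=0;m[:,:270]=0;m[:,300:]=0
v,u=np.nonzero(m);P=plane(np.c_[u,v].astype(float),28);rect(P,"lemon")
_,e,_=cv2.PCACompute2(P.astype(np.float32),None);print(P.mean(0),np.arctan(e[0,1]/e[0,0]))
print(hsv[206,286])
s=np.load("side0.npy",allow_pickle=True).item()["image"][140:270,190:330]
c1=cv2.resize(cv2.convertScaleAbs(s,alpha=1.6),None,fx=4,fy=4,interpolation=cv2.INTER_CUBIC)
cv2.imwrite("pics/crop2.png",c1[...,::-1])
E
```

```text
dark20 depth rim 377 [424.4 280.4] [ 87.2 176.2] 87.7
dark28 depth rim 308 [424.2 280.5] [ 87.1 175.7] 87.8
pale20 depth rim 378 [ 438.8 -297.6] [273.4  87.3] 7.6
pale28 depth rim 307 [ 384.8 -304.8] [164.5  87.3] 7.5
table HSV [ 17  47 152] [17 52 94] dark [13 98 70] tray [ 14 136 137] [ 15 139 128] [ 16 116  75] shadow [19 44 93]
dark colour z30 1105 [433.2 275.8] [ 91.7 169.9] 86.2
  pca [[427.4 275.9]] [ 0.999 -0.044] yaw -0.044
pale colour z30 1810 [ 440.2 -298.5] [276.1  91.1] 7.3
  pca [[ 438.1 -297.7]] [0.989 0.147] yaw 0.148
lemon [ 421.8 -115.3] [49.1 51.2] 62.1
[ 421.4928305  -114.63266031] 0.3335591
[ 26 164 159]
```

View pics/crop2.png

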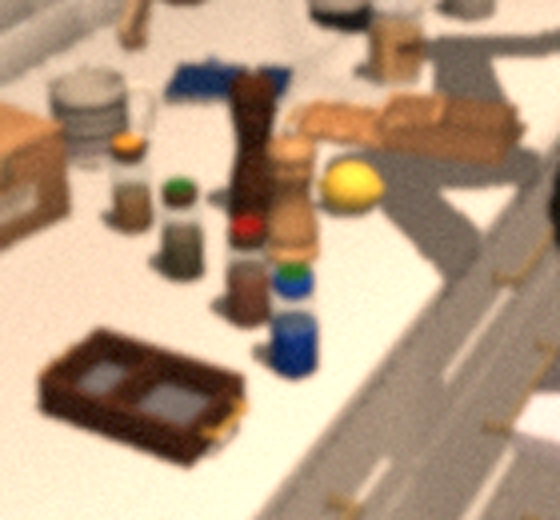

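```bash
python3 - <<'E'
from h import *
for n in("top0","side0"):
    d=np.load(n+".npy",allow_pickle=True).item();w=cloud(d)
    p=w.reshape(-1,3);p=p[(abs(p[:,0]-421)<50)&(abs(p[:,1]+115)<50)]
    for lo in(10,18,28):
        q=p[(p[:,2]>lo)&(p[:,2]<70)][:,:2].astype(np.float32)
        C,e=cv2.PCACompute(q,None)[:2];print(n,lo,len(q),C.round(1),"yaw",np.arctan(e[0,1]/e[0,0]).round(3),[np.round(x,1) for x in cv2.minAreaRect(q)])
        print(np.sqrt(np.linalg.eigvalsh(np.cov(q.T))).round(1))
E
```

```text
top0 10 220 [[ 420.2 -112.8]] yaw 0.229 [array([ 413.2, -109.4]), array([84.2, 81.6]), np.float64(72.4)]
[14.4 17.3]
top0 18 210 [[ 420.3 -113.3]] yaw 0.266 [array([ 421.5, -114.2]), array([53.9, 56.9]), np.float64(62.5)]
[12.7 16.7]
top0 28 197 [[ 420.7 -113.2]] yaw 0.294 [array([ 421.2, -114.1]), array([53.9, 56.4]), np.float64(62.1)]
[12.5 15.9]
side0 10 145 [[ 417.7 -100.3]] yaw 0.387 [array([ 419.5, -101.2]), array([66.8, 35. ]), np.float64(16.4)]
[ 8.3 16.4]
side0 18 129 [[ 417.9 -100.7]] yaw 0.397 [array([ 419.5, -101.2]), array([66.8, 35. ]), np.float64(16.4)]
[ 8.5 16.7]
side0 28 95 [[ 418.5 -102.2]] yaw 0.404 [array([ 418.8, -105. ]), array([58.9, 39.3]), np.float64(43.4)]
[ 8.5 15.5]
```

Request:
servo_tool --pt "0.074 0.147 0 0 0 0 1" --pt "0.074 0.147 0 0 0 0 1" --pt "0.074 0.147 0 0 0 0 1" --pt "0.074 0.147 0 0 0 0 1" --pt "0.074 0.147 0 0 0 0 1" --pt "0.074 0.147 0 0 0 0 1" --pt "0.074 0.147 0 0 0 0 1" --pt "0.074 0.147 0 0 0 0 1" --pt "0.074 0.147 -0.1 0 0 0 1" --pt "0.074 0.147 -0.1 0 0 0.022 1" --pt "0.074 0.147 -0.1 0 0 0 1" --pt "0 0 0 0 0 0 1" --pt "0 0 0 0 0 0 1"

```text
clock: 1.72
position: [420.3, -114.5, 141.3]
ee_rot: [-0.164, 0.986, -0.0, -0.0]
contact_force: [0.4, -0.7, -0.6]
gripper_width: 85.7
grasp_force: 0.0
```

Request:
servo_tool --pt "0 0 -0.12 0 0 0 1" --pt "0 0 -0.12 0 0 0 1" --pt "0 0 -0.12 0 0 0 1" --pt "0 0 -0.09 0 0 0 1" --pt "0 0 0 0 0 0 1" --pt "0 0 0 0 0 0 0" --pt "0 0 0 0 0 0 0" --pt "0 0 0 0 0 0 0" --pt "0 0 0 0 0 0 0" --pt "0 0 0 0 0 0 0" --pt "0 0 0 0 0 0 0"

```text
clock: 3.1
position: [421.6, -114.9, 8.4]
ee_rot: [-0.165, 0.986, -0.0, 0.002]
contact_force: [-0.9, -3.4, 8.9]
gripper_width: 48.7
grasp_force: 60.2
```

Request:
servo_tool --pt "0 0 0.1 0 0 0 0" --pt "0 0 0.12 0 0 0 0" --pt "0 0 0.08 0 0 0 0" --pt "0.059 -0.115 0 0 0 -0.02 0" --pt "0.059 -0.115 0 0 0 -0.02 0" --pt "0.059 -0.116 0 0 0 -0.02 0" --pt "0.059 -0.116 0 0 0 -0.02 0" --pt "0.059 -0.116 0 0 0 -0.02 0" --pt "0 0 0 0 0 0 0" --pt "0 0 0 0 0 0 0"

```text
clock: 4.35
position: [508.2, -287.6, 96.5]
ee_rot: [-0.065, 0.998, 0.0, -0.0]
contact_force: [-0.3, -0.3, -0.2]
gripper_width: 48.9
grasp_force: 62.0
```

```bash
cat > look.py <<'E'
import sys
from h import *
d=vision.get_image(sys.argv[1]);u0,u1,v0,v1=map(int,sys.argv[3:7]);f=int(sys.argv[7])
c=cv2.resize(cv2.convertScaleAbs(d["image"][v0:v1,u0:u1],alpha=1.7),None,fx=f,fy=f,interpolation=cv2.INTER_CUBIC)
cv2.imwrite(f"pics/{sys.argv[2]}.png",c[...,::-1])
E
python3 look.py side l1 180 350 110 260 4
```

```text
(no output)
```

View pics/l1.png

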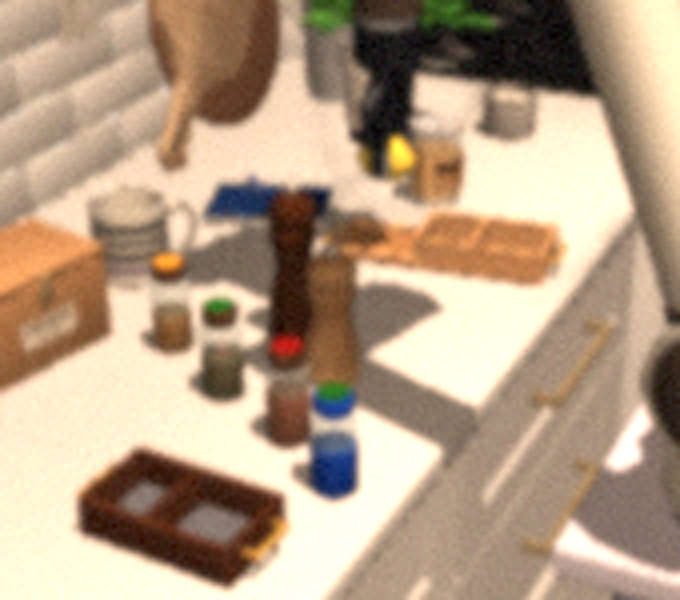

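Request:
servo_tool --pt "0.003 0 -0.1 0 0 0 0" --pt "0 0 -0.1 0 0 0 0" --pt "0 0 -0.05 0 0 0 0" --pt "0 0 -0.013 0 0 0 0" --pt "0 0 0 0 0 0 0" --pt "0 0 0 0 0 0 0.75" --pt "0 0 0 0 0 0 0.85" --pt "0 0 0 0 0 0 1" --pt "0 0 0 0 0 0 1" --pt "0 0 0 0 0 0 1" --pt "0 0 0.05 0 0 0 1" --pt "0 0 0.1 0 0 0 1" --pt "0 0 0.2 0 0 0 1" --pt "0 0 0.2 0 0 0 1"

```text
clock: 6.15
position: [509.6, -287.9, 185.1]
ee_rot: [-0.065, 0.998, -0.0, 0.0]
contact_force: [1.4, 0.5, 0.4]
gripper_width: 85.4
grasp_force: 0.0
```

Request:
servo_tool --pt "0 0.15 0.08 0 0 0 1" --pt "0 0.15 0.08 0 0 0 1" --pt "0 0.15 0 0 0 0 1" --pt "0 0.15 0 0 0 0 1" --pt "0 0.15 0 0 0 0 1" --pt "0 0.15 0 0 0 0 1" --pt "0 0.15 0 0 0 0 1" --pt "0 0.152 0 0 0 0 1" --pt "0 0 -0.15 0 0 0 1" --pt "0 0 -0.15 0 0 0 1" --pt "0 0 0 0 0 0 1" --pt "0 0 0 0 0 0 1"

```text
clock: 7.65
position: [511.2, 73.0, 142.6]
ee_rot: [-0.065, 0.998, 0.0, 0.002]
contact_force: [0.9, 0.2, 0.2]
gripper_width: 85.3
grasp_force: 0.0
```

```bash
python3 - <<'E'
from h import *
d=vision.get_image("side");save(d,"s2");d=vision.get_image("top");w=cloud(d)
c=d["image"][95:255,150:390];cv2.imwrite("pics/t2.png",cv2.resize(cv2.convertScaleAbs(c,alpha=1.7),None,fx=3,fy=3,interpolation=cv2.INTER_CUBIC)[...,::-1])
p=w[155:240,312:360].reshape(-1,3);q=p[(p[:,2]>36)&(p[:,0]>460)&(p[:,2]<70)];print(len(q),q.mean(0))
E
```

```text
208 [ 504.08342289 -287.27116005   47.52361144]
```

View pics/t2.png

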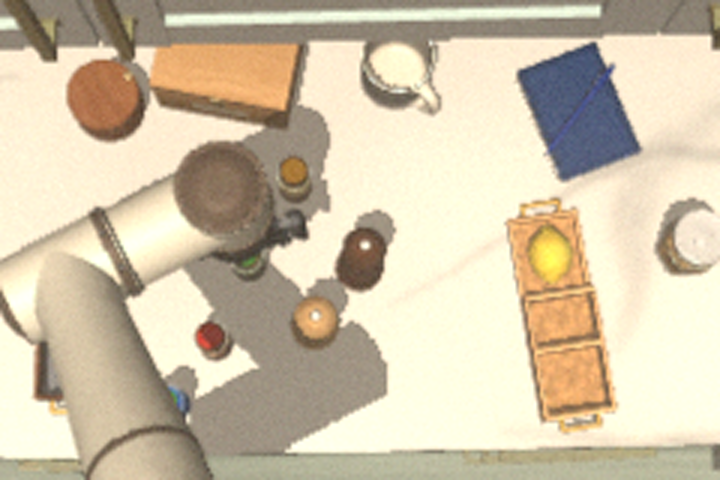

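Request:
servo_tool --pt "-0.003 0 -0.1 0 0 0 1" --pt "0 0 -0.1 0 0 0 1" --pt "0 0 -0.1 0 0 0 1" --pt "0 0 -0.045 0 0 0 1" --pt "0 0 0 0 0 0 1" --pt "0 0 0 0 0 0 0" --pt "0 0 0 0 0 0 0" --pt "0 0 0 0 0 0 0" --pt "0 0 0 0 0 0 0" --pt "0 0 0 0 0 0 0" --pt "0 0 0 0 0 0 0" --pt "0 0 0 0 0 0 0"

```text
clock: 9.25
position: [509.6, 72.8, 38.2]
ee_rot: [-0.065, 0.998, 0.0, 0.001]
contact_force: [-0.7, 0.3, 5.8]
gripper_width: 38.7
grasp_force: 59.9
```

Request:
servo_tool --pt "0 0 0.1 0 0 0 0" --pt "0 0 0.18 0 0 0 0" --pt "0 0 0.18 0 0 0 0" --pt "0 0 0.18 0 0 0 0" --pt "-0.033 -0.155 0 0 0 0 0" --pt "-0.033 -0.155 0 0 0 0 0" --pt "-0.033 -0.155 0 0 0 0 0" --pt "-0.033 -0.155 0 0 0 0 0" --pt "-0.033 -0.155 0 0 0 0 0" --pt "-0.033 -0.155 0 0 0 0 0" --pt "-0.033 -0.155 -0.1 0 0 0 0" --pt "-0.033 -0.155 -0.15 0 0 0 0" --pt "0 0 -0.14 0 0 0 0" --pt "0 0 0 0 0 0 0" --pt "0 0 0 0 0 0 0"

```text
clock: 11.12
position: [431.3, -297.4, 115.5]
ee_rot: [-0.065, 0.998, -0.001, 0.001]
contact_force: [1.1, 1.7, -1.2]
gripper_width: 39.0
grasp_force: 60.8
```

```bash
python3 look.py side l3 230 350 110 210 6
```

```text
(no output)
```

View pics/l3.png

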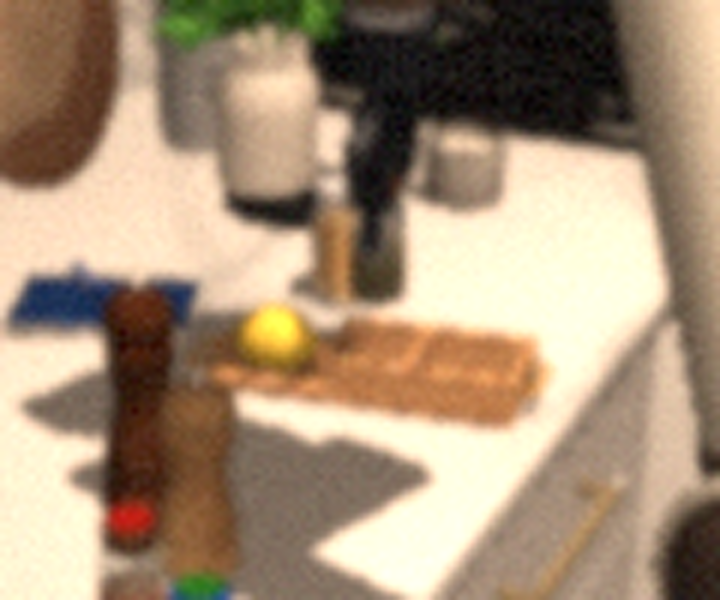

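Request:
servo_tool --pt "-0.004 -0.004 -0.08 0 0 0 0" --pt "0 0 -0.08 0 0 0 0" --pt "0 0 -0.05 0 0 0 0" --pt "0 0 -0.02 0 0 0 0" --pt "0 0 -0.003 0 0 0 0" --pt "0 0 0 0 0 0 0" --pt "0 0 0 0 0 0 0" --pt "0 0 0 0 0 0 0.6" --pt "0 0 0 0 0 0 0.7" --pt "0 0 0 0 0 0 1" --pt "0 0 0 0 0 0 1" --pt "0 0 0 0 0 0 1" --pt "0 0 0.1 0 0 0 1" --pt "0 0 0.15 0 0 0 1" --pt "0 0 0.2 0 0 0 1"

```text
clock: 13.05
position: [428.0, -298.0, 179.3]
ee_rot: [-0.065, 0.998, 0.001, -0.002]
contact_force: [1.8, -0.2, -0.2]
gripper_width: 85.5
grasp_force: 0.0
```

Request:
servo_tool --pt "0.001 0.16 0.05 0 0 0 1" --pt "0.001 0.162 0 0 0 0 1" --pt "0.001 0.162 0 0 0 0 1" --pt "0.001 0.162 0 0 0 0 1" --pt "0.001 0.162 0 0 0 0 1" --pt "0.001 0.162 0 0 0 0 1" --pt "0 0 -0.1 0 0 0 1" --pt "0 0 -0.1 0 0 0 1" --pt "0 0 -0.1 0 0 0 1" --pt "0 0 -0.05 0 0 0 1" --pt "0 0 0 0 0 0 1" --pt "0 0 0 0 0 0 1"

```text
clock: 14.55
position: [431.3, -7.3, 89.7]
ee_rot: [-0.065, 0.998, 0.0, 0.001]
contact_force: [0.2, 0.7, -0.7]
gripper_width: 85.4
grasp_force: 0.0
```

```bash
python3 look.py side l4 210 330 120 220 6
```

```text
(no output)
```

View pics/l4.png

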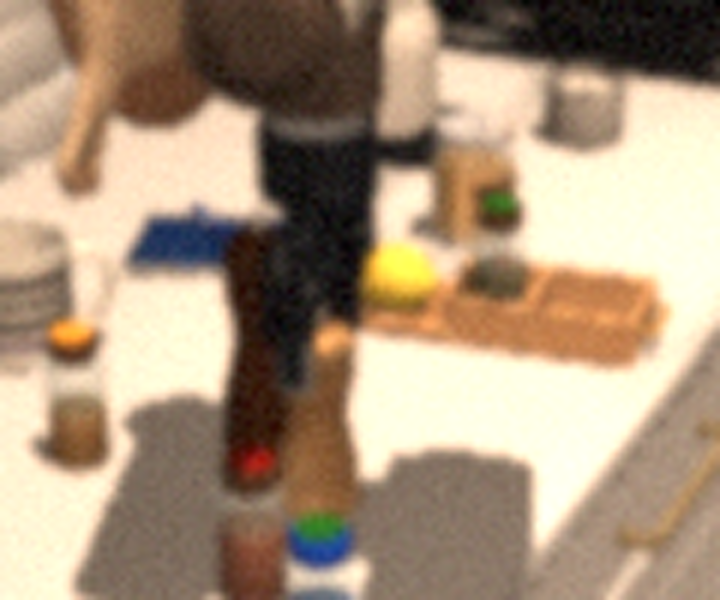

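Request:
servo_tool --pt "0 0 0 0 0 0 0" --pt "0 0 0 0 0 0 0" --pt "0 0 0 0 0 0 0" --pt "0 0 0 0 0 0 0" --pt "0 0 0 0 0 0 0" --pt "0 0 0 0 0 0 0" --pt "0 0 0 0 0 0 0" --pt "0 0 0.08 0 0 0 0" --pt "0 0 0.1 0 0 0 0" --pt "0 0 0.1 0 0 0 0" --pt "0 0 0 0 0 0 0"

```text
clock: 15.98
position: [432.0, -7.0, 174.9]
ee_rot: [-0.065, 0.998, 0.001, 0.003]
contact_force: [0.8, 0.0, -2.3]
gripper_width: 45.9
grasp_force: 61.6
```

Request:
servo_tool --pt "-0.05 -0.16 0.1 0 0 0 0" --pt "-0.05 -0.16 0 0 0 0 0" --pt "-0.05 -0.17 0 0 0 0 0" --pt "-0.05 -0.17 0 0 0 0 0" --pt "-0.043 -0.17 0 0 0 0 0" --pt "0 -0.174 0 0 0 0 0" --pt "0 0 -0.1 0 0 0 0" --pt "0 0 -0.1 0 0 0 0" --pt "0 0 0 0 0 0 0" --pt "0 0 0 0 0 0 0" --pt "0 0 0 0 0 0 0"

```text
clock: 17.35
position: [358.7, -308.8, 144.2]
ee_rot: [-0.065, 0.998, -0.001, 0.001]
contact_force: [-0.7, -0.3, -1.8]
gripper_width: 46.4
grasp_force: 62.5
```

```bash
python3 look.py side l5 230 350 110 210 6
```

```text
(no output)
```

View pics/l5.png

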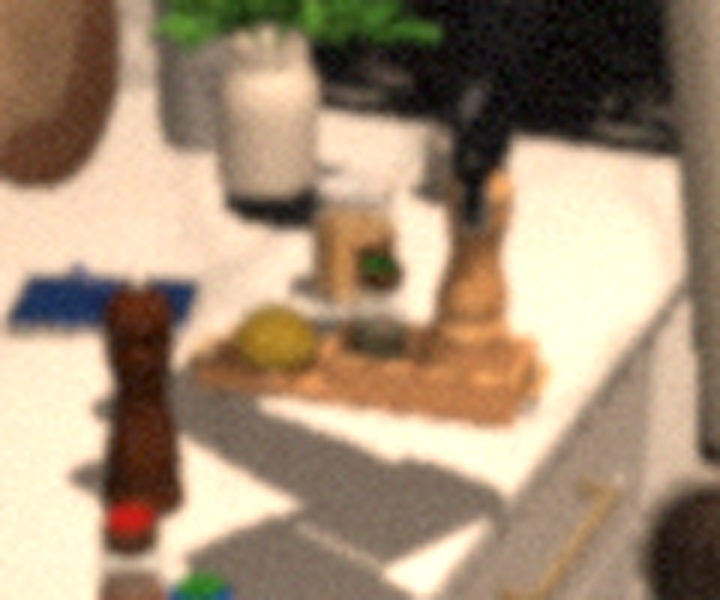

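Request:
servo_tool --pt "0 0 -0.06 0 0 0 0" --pt "0 0 -0.05 0 0 0 0" --pt "0 0 -0.03 0 0 0 0" --pt "0 0 -0.015 0 0 0 0" --pt "0 0 0 0 0 0 0" --pt "0 0 0 0 0 0 0"

```text
clock: 18.15
position: [358.3, -308.8, 97.1]
ee_rot: [-0.065, 0.998, -0.0, 0.0]
contact_force: [-0.6, 0.1, -1.9]
gripper_width: 46.0
grasp_force: 62.5
```

Request:
servo_tool --pt "0 0 0 0 0 0 0.65" --pt "0 0 0 0 0 0 0.75" --pt "0 0 0 0 0 0 1" --pt "0 0 0 0 0 0 1" --pt "0 0 0 0 0 0 1" --pt "0 0 0.12 0 0 0 1" --pt "0 0 0.18 0 0 0 1" --pt "0.023 0.176 0.06 0 0 -0.017 1" --pt "0.023 0.176 0 0 0 -0.017 1" --pt "0.023 0.176 0 0 0 -0.017 1" --pt "0.023 0.176 0 0 0 -0.017 1" --pt "0.024 0.176 0 0 0 -0.017 1" --pt "0.023 0.176 0 0 0 0 1" --pt "0.023 0.176 0 0 0 0 1" --pt "0.024 0.176 0 0 0 0 1" --pt "0 0 -0.15 0 0 0 1" --pt "0 0 -0.15 0 0 0 1" --pt "0 0 0 0 0 0 1" --pt "0 0 0 0 0 0 1"

```text
clock: 20.52
position: [414.8, 114.2, 115.9]
ee_rot: [0.02, 1.0, 0.0, 0.001]
contact_force: [0.0, 0.5, 0.6]
gripper_width: 85.4
grasp_force: 0.0
```

```bash
python3 look.py side l6 190 330 130 250 5
```

```text
(no output)
```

View pics/l6.png

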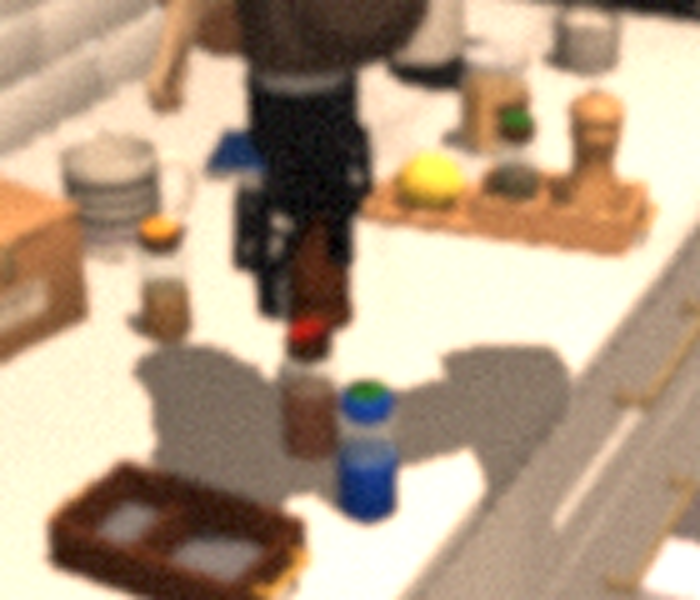

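Request:
servo_tool --pt "0 0 -0.09 0 0 0 1" --pt "0 0 -0.09 0 0 0 1" --pt "0 0 -0.08 0 0 0 1" --pt "0 0 0 0 0 0 1" --pt "0 0 0 0 0 0 0" --pt "0 0 0 0 0 0 0" --pt "0 0 0 0 0 0 0" --pt "0 0 0 0 0 0 0" --pt "0 0 0 0 0 0 0" --pt "0 0 0 0 0 0 0" --pt "0 0 0 0 0 0 0" --pt "0 0 0.1 0 0 0 0" --pt "0 0 0.15 0 0 0 0" --pt "0 0 0 0 0 0 0"

```text
clock: 22.32
position: [415.8, 115.2, 115.0]
ee_rot: [0.02, 1.0, 0.003, 0.004]
contact_force: [0.3, 0.5, -1.9]
gripper_width: 38.5
grasp_force: 60.8
```

Request:
servo_tool --pt "0.041 0.137 0 0 0 0 0" --pt "0.041 0.137 0 0 0 0 0" --pt "0.041 0.137 0 0 0 0 0" --pt "0.041 0.137 0 0 0 0 0" --pt "0 0 0 0 0 0 0" --pt "0 0 0 0 0 0 0" --pt "0 0 0 0 0 0 0"

```text
clock: 23.2
position: [462.2, 276.9, 111.2]
ee_rot: [0.021, 1.0, -0.0, -0.001]
contact_force: [1.0, -0.6, -1.4]
gripper_width: 38.7
grasp_force: 60.9
```

```bash
python3 look.py side l7 180 300 150 270 5
```

```text
(no output)
```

View pics/l7.png

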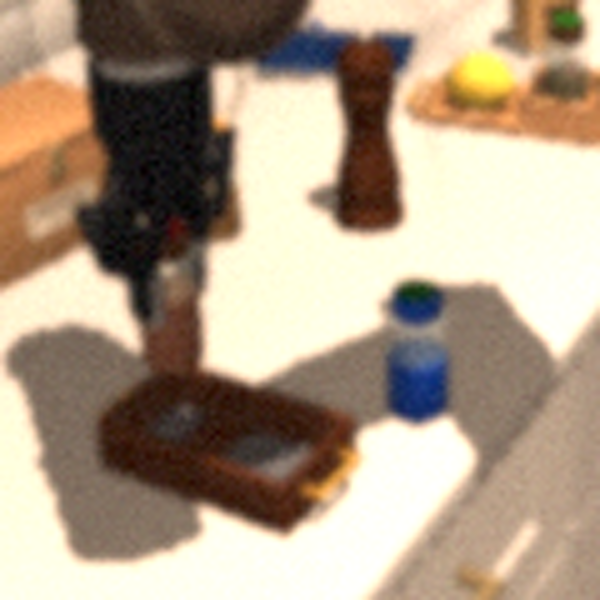

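Request:
servo_tool --pt "0.006 0.006 -0.06 0 0 0 0" --pt "0 0 -0.08 0 0 0 0" --pt "0 0 -0.05 0 0 0 0" --pt "0 0 -0.025 0 0 0 0" --pt "0 0 0 0 0 0 0" --pt "0 0 0 0 0 0 0"

```text
clock: 24.0
position: [465.1, 280.4, 47.8]
ee_rot: [0.02, 1.0, 0.001, 0.001]
contact_force: [-0.1, 0.5, -0.2]
gripper_width: 38.6
grasp_force: 60.9
```

Request:
servo_tool --pt "0 0 -0.006 0 0 0 0" --pt "0 0 0 0 0 0 0" --pt "0 0 0 0 0 0 0.6" --pt "0 0 0 0 0 0 0.7" --pt "0 0 0 0 0 0 1" --pt "0 0 0 0 0 0 1" --pt "0 0 0 0 0 0 1" --pt "0 0 0.12 0 0 0 1" --pt "0 0 0.18 0 0 0 1" --pt "0 0 0.18 0 0 0 1" --pt "0.02 -0.163 0.1 0 0 0 1" --pt "0.02 -0.163 0 0 0 0 1" --pt "0.02 -0.163 0 0 0 0 1" --pt "0.02 -0.163 0 0 0 0 1" --pt "0.02 -0.163 0 0 0 0 1" --pt "0.02 -0.163 0 0 0 0 1" --pt "0.02 -0.163 0 0 0 0 1" --pt "0 0 0 0 0 0 1" --pt "0 0 0 0 0 0 1"

```text
clock: 26.38
position: [506.5, -62.3, 219.1]
ee_rot: [0.02, 1.0, 0.0, -0.0]
contact_force: [0.1, -0.7, -1.1]
gripper_width: 85.5
grasp_force: 0.0
```

```bash
python3 look.py side l8 180 300 110 260 4
```

```text
(no output)
```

View pics/l8.png

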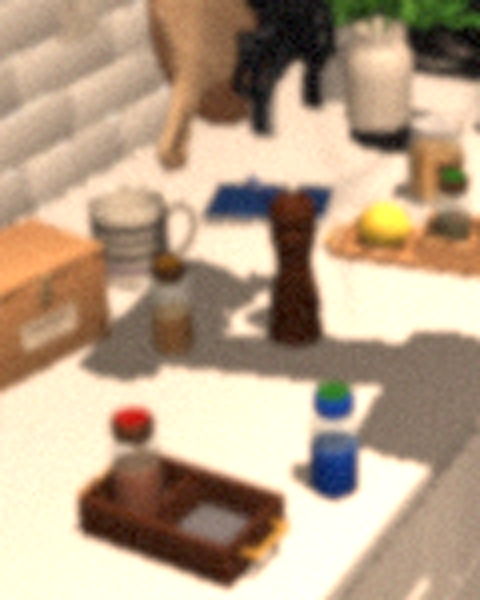

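Request:
servo_tool --pt "-0.002 -0.002 -0.1 0 0 0 1" --pt "0 0 -0.1 0 0 0 1" --pt "0 0 -0.1 0 0 0 1" --pt "0 0 -0.04 0 0 0 1" --pt "0 0 0 0 0 0 1" --pt "0 0 0 0 0 0 0" --pt "0 0 0 0 0 0 0" --pt "0 0 0 0 0 0 0" --pt "0 0 0 0 0 0 0" --pt "0 0 0 0 0 0 0" --pt "0 0 0 0 0 0 0" --pt "0 0 0 0 0 0 0"

```text
clock: 27.92
position: [507.3, -62.7, 118.8]
ee_rot: [0.02, 1.0, 0.0, 0.002]
contact_force: [-1.2, 1.7, 5.8]
gripper_width: 45.7
grasp_force: 61.0
```

Request:
servo_tool --pt "0 0 0.1 0 0 0 0" --pt "0 0 0.15 0 0 0 0" --pt "0 0 0.15 0 0 0 0" --pt "-0.054 0.164 0 0 0 0 0" --pt "-0.054 0.164 0 0 0 0 0" --pt "-0.054 0.164 0 0 0 0 0" --pt "-0.054 0.164 0 0 0 0 0" --pt "-0.054 0.164 0 0 0 0 0" --pt "-0.054 0.164 0 0 0 0 0" --pt "-0.054 0.164 0 0 0 0 0" --pt "0 0 -0.1 0 0 0 0" --pt "0 0 -0.1 0 0 0 0" --pt "0 0 0 0 0 0 0" --pt "0 0 0 0 0 0 0" --pt "0 0 0 0 0 0 0"

```text
clock: 29.8
position: [393.4, 282.0, 178.7]
ee_rot: [0.02, 1.0, 0.001, 0.001]
contact_force: [0.2, -0.4, -2.1]
gripper_width: 45.8
grasp_force: 62.2
```

```bash
python3 look.py side l9 180 300 130 270 4
```

```text
(no output)
```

View pics/l9.png

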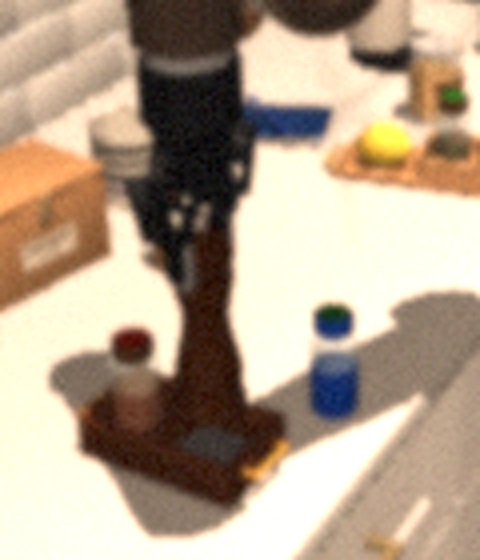

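Mill hangs over the large bay. Lower from 178.7 to about 124.5.

Request:
servo_tool --pt "0 0 -0.07 0 0 0 0" --pt "0 0 -0.06 0 0 0 0" --pt "0 0 -0.035 0 0 0 0" --pt "0 0 -0.015 0 0 0 0" --pt "0 0 0 0 0 0 0" --pt "0 0 0 0 0 0 0"

```text
clock: 30.6
position: [393.3, 281.5, 124.9]
ee_rot: [0.02, 1.0, 0.0, 0.001]
contact_force: [-0.2, -1.4, 5.1]
gripper_width: 45.4
grasp_force: 62.6
```

Request:
servo_tool --pt "0 0 0 0 0 0 0.65" --pt "0 0 0 0 0 0 0.75" --pt "0 0 0 0 0 0 1" --pt "0 0 0 0 0 0 1" --pt "0 0 0 0 0 0 1" --pt "0 0 0.12 0 0 0 1" --pt "0 0 0.18 0 0 0 1" --pt "0.02 -0.15 0.1 0 0 0 1" --pt "0.02 -0.16 0 0 0 0 1" --pt "0.02 -0.16 0 0 0 0 1" --pt "0 -0.16 0 0 0 0 1" --pt "0 -0.16 0 0 0 0 1" --pt "0 -0.16 0 0 0 0 1" --pt "0 0 0 0 0 0 1" --pt "0 0 0 0 0 0 1"

```text
clock: 32.48
position: [410.8, -3.5, 243.3]
ee_rot: [0.02, 1.0, 0.0, 0.0]
contact_force: [0.5, 0.6, -0.7]
gripper_width: 85.2
grasp_force: 0.0
```

```bash
python3 - <<'E'
from h import *
d=vision.get_image("top");w=cloud(d);p=w.reshape(-1,3)
c=d["image"][95:255,130:400];cv2.imwrite("pics/t3.png",cv2.resize(cv2.convertScaleAbs(c,alpha=1.7),None,fx=2.9,fy=2.9,interpolation=cv2.INTER_CUBIC)[...,::-1])
fr=dict(d=(424.3,280.4,-.038),p=(438.8,-297.6,.132))
for n,c,lx,zl,zh in(("red","d",40,88,115),("dmill","d",-31.5,150,190),("green","p",-9,88,115),("lmill","p",-80.5,125,160),("lemon","p",71.5,36,70)):
    x,y,a=fr[c];q=(p[:,:2]-[x,y])@np.array([[np.cos(a),-np.sin(a)],[np.sin(a),np.cos(a)]])
    k=(abs(q[:,0]-lx)<36)&(abs(q[:,1])<36)&(p[:,2]>zl)&(p[:,2]<zh)
    if k.any(): print(n,k.sum(),(q[k].mean(0)-[lx,0]).round(1),p[k,2].mean().round(1),p[k,2].max().round(1))
E
python3 look.py side l10 150 330 110 260 4
```

```text
red 89 [0.9 0.5] 100.8 112.8
dmill 64 [2.1 8.4] 160.2 180.7
green 94 [0.5 1.4] 100.3 107.8
lmill 140 [0.2 2. ] 132.2 145.8
lemon 191 [-0.9  3.9] 48.9 61.9
```

View pics/l10.png

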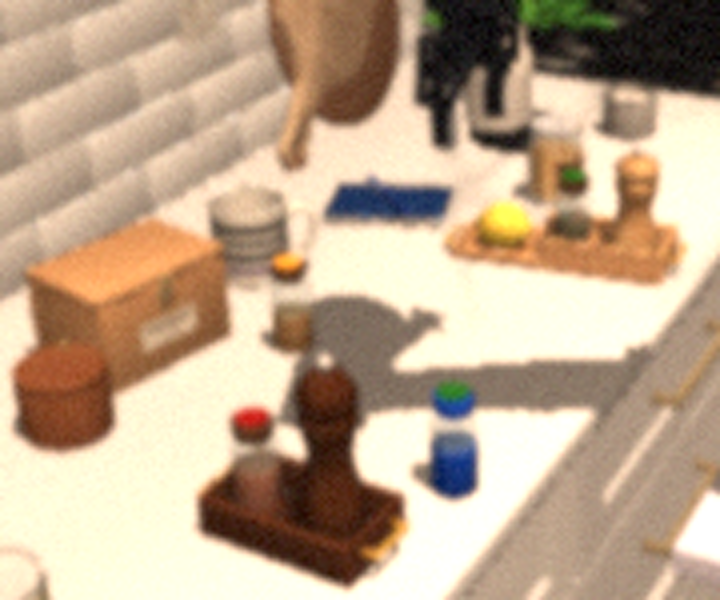

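View pics/t3.png

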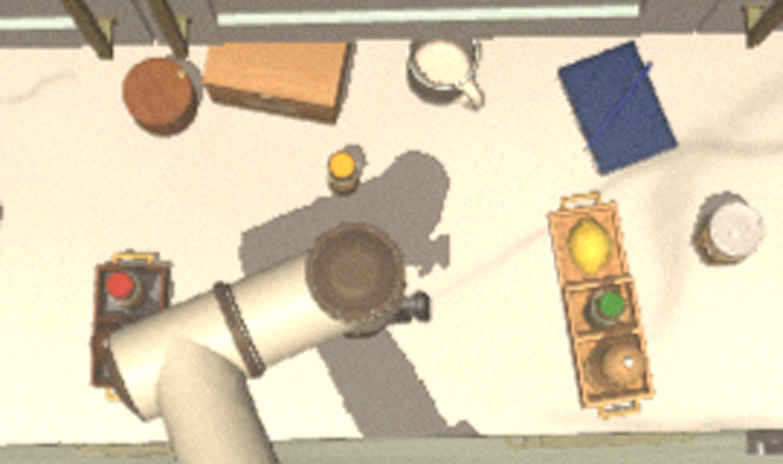

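I have now viewed 15 pictures, one over the allowance of 14, so from here I check by numbers only. The arm hid the dark mill in that last top view. I'll move it aside and measure again.

Request:
servo_tool --pt "0 -0.16 0 0 0 0 1" --pt "0 -0.16 0 0 0 0 1" --pt "0 -0.16 0 0 0 0 1" --pt "0 -0.16 0 0 0 0 1" --pt "0 0 0 0 0 0 1" --pt "0 0 0 0 0 0 1"

```text
clock: 33.33
position: [410.9, -194.7, 243.0]
ee_rot: [0.02, 1.0, 0.0, -0.0]
contact_force: [0.0, 0.2, -0.8]
gripper_width: 85.7
grasp_force: 0.0
```

```bash
python3 - <<'E'
from h import *
p=cloud(vision.get_image("top")).reshape(-1,3)
x,y,a=424.3,280.4,-.038;q=(p[:,:2]-[x,y])@np.array([[np.cos(a),-np.sin(a)],[np.sin(a),np.cos(a)]])
for zl,zh in((60,120),(120,152),(152,168),(166,200)):
    k=(abs(q[:,0]+31.5)<36)&(abs(q[:,1])<36)&(p[:,2]>zl)&(p[:,2]<zh)
    if k.any(): print(zl,k.sum(),(q[k].mean(0)+[31.5,0]).round(1),q[k].min(0).round(),q[k].max(0).round(),p[k,2].max().round(1))
s=arm.read_state();print(s["position"],s["clock"])
E
```

```text
60 35 [ -7.  -13.7] [-55. -21.] [-12.   4.] 88.0
120 54 [ -5.6 -10.2] [-57. -24.] [-10.  22.] 151.6
152 120 [-0.5 -0.9] [-54. -22.] [-11.  21.] 167.7
166 24 [-1.5 -3.2] [-42. -18.] [-19.   8.] 183.3
[ 410.94930891 -194.45489711  243.14846157] 33.375
```

```bash
python3 -c "
from bench import arm
print(arm.job_done())"
```

```text
the job is handed in; nothing more can be done
None
```

The job is handed in at about 33 s of the 136 s: by the last images and measurements, both caddies are made up with every piece in its bay and upright. The lemon is in the tray and the bystanders look unmoved by eye. The hand-in gave no verdict, and I viewed 15 pictures, one over the limit of 14.

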